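# Take a gauge reading on the upper plate of a contact grill

### The arm

A 6-joint arm with a two-finger parallel gripper is mounted at the origin on a cart in front of the work surface, level with it; the furniture and walls round the work are solid. World frame = base frame: x ahead of the robot, y to its left, z up, the work surface at z = 0. Lengths are in m, angles in rad, forces in N, time in s.
With the tool pointing down it reaches from about 0.275 to 0.75 m from the base axis. Payload 10.2 kg.
Tool frame: the origin (TCP) lies between the finger pads; the fingertips stand 11 mm ahead of it and the grasp point (between the pads) lies 8 mm behind it (r.finger_overhang is the distance from the TCP to the fingertips, in m); z points along the fingers, y is the direction in which the jaws open and shut (so a half turn about z gives the same grasp; the last joint's range is limited). The gripper opens to 88 mm and grips with 3 to 60 N. Pads are 18 mm wide; open, the fingers measure 123 mm over their backs; the gripper's body (75 mm by 187 mm) begins 45 mm behind the grasp point.
Start: joints at [-1.499, 0.313, 1.498, -0, 1.331, -0.223], TCP at [0.153, -0.502, 0.25] pointing down, gripper open.
Joint ranges: [-2.94, 2.94], [-0.97, 2.17], [0.19, 2.56], [-1.23, 4.37], [0.02, 3.11], [-2.88, 2.88]. Speed limits (rad/s): [2.39, 2.39, 3.01, 3.14, 3.14, 3.14].

### API

Orientations are given as a unit quaternion [w, x, y, z].
In Python, from cell import r gives the robot as it stands.
- The arm moves only by the shell command python3 -m creep 'ROWS' [FORCE]. ROWS is JSON, a list of rows, each a list of 3 entries, a list of its own where there are three numbers: the opening, from 0 (shut) to 1 (fully open), then the shift along the world's x, y, z in m, then the turn about the world's z in rad. A call has 1 to 5 rows; each row is the pose to reach, as a shift and turn from the pose commanded when the call began; what a row does not reach only later rows make up. A row lasts 1/12 s, in which the tool goes at most 41.7 mm and 7.16 degrees, less where a joint would pass 70% of its speed; a pose out of reach is approached as far as the arm can. A call with a gripper value outside its range is refused whole. The fingers move at their own pace and stop on an object; FORCE is the grip in N (left out, the last holds). Time passes only in rows, so rows that repeat a pose let the fingers close. It gives the time, the measured TCP pose, the force and the opening at its end, in the units of the state.
- r.sense(): the state, without advancing time (a new reading comes with each control period).
- r.camera(name): name is "side" or "top" or "wrist"; returns the picture (400x640x3 uint8, red, green, blue); there is no depth.
- r.camera_params(name): a dict with "intrinsics" (3x3 intrinsics, pixels), "rvec" (rotation vector, rad) and "tvec" (3), from world to camera coordinates, as OpenCV has them. Camera axes: x right, y down, z forward; pixel columns grow to the right and rows downward; lengths in m; the calibration is good to about 2 mm. The wrist camera is an equidistant fisheye: a pixel r from the principal point sees the ray r / f radians off the axis. A picture is of the moment at which its call begins: read the wrist's pose just before it. camera_params takes no time and is no camera call; for the wrist camera it gives the pose at the moment of the call.
- r.sign_off(): hands the job in, once; it reports no verdict.
The state is a dict: "time_s": time; "q": joint angles; "qvel": joint speeds; "joint_efforts": joint torques, N m; "ee_pos": TCP position; "tcp_rot": TCP orientation; "contact_force": force on the tool from outside, world axes, zero at the start; "torque": the same for the moment, N m; "finger_gap": finger opening in m.
Only numpy, scipy, OpenCV 4.12 (cv2) and the standard library are available. Lean on these libraries where they do the work, as an engineer would, in place of code of your own. Each camera call takes 0.05 s, during which the arm holds its last target.

### The job

Swing the lid of the small contact grill right over by its bar handle until it lies fully open and flat, so that its ribbed plate faces up. Then lift the pen-shaped gauge out of its holder and hold it upright with its spring tip on the round flat pad among the lid's ribs, pressing gently so that the tip is pushed part of the way in and not to its stop. Finish while holding it there in the gripper, and leave the carton, jar and box standing round about as they are.

Things in the scene. Friction and masses are not known exactly. Their poses are not given: they have to be found in the camera images.
- grill: Small contact grill, fixed to the worktop: grey base 116 x 150 mm, 53 mm high, with a steel lid hinged on one long side. Origin: centre of the base's underside. Its z is up; its +x points to the hinge side, -x to the side where the lid's handle is when closed, y runs along the hinge.
- lid (a joint): Lid angle: 0 closed, grows as the handle rises, 3.14 fully open and flat (a hard stop) on the other side of the hinge. The hinge is stiff: the lid stays at any angle; moving the handle takes about 1 to 4 N.
- lid_hinge (a point): Point on the hinge axis, midway along it, 55 mm above the worktop; the axis runs along this frame's y (the grill's y); its x points away from the closed handle. Does not move with the lid.
- lid_handle (a point): Middle of the lid's bar handle: a round black bar 14 mm thick, 96 mm clear between its two arms, parallel to the hinge, 170 mm from it and (lid closed) 12 mm above hinge level, so with the lid closed it is 67 mm, fully open 43 mm above the worktop; 38 mm clear between the bar and the lid's edge. The bar can turn in a light grip. In the hinge frame it is at x = -0.170 cos a + 0.012 sin a, z = 0.170 sin a + 0.012 cos a for lid angle a.
- lid_pad (a point): Centre of the exposed face of the round flat pad of bare steel, 32 mm across, 2.5 mm proud and level with the tops of the ribs round it, on the lid's inner plate (hidden when the lid is closed). It lies 63 mm from the hinge axis and 22 mm to the grill's +y side of its middle (the half farther from the robot); with the lid fully open it faces straight up, 54 mm above the worktop. This frame turns with the lid: its z points into the lid (down when open).
- holder: Fixed white holder block 76 x 76 mm, 60 mm high, with a round hole (29 mm across, 56 mm deep) in the middle of its top in which the gauge stands upright. Origin: centre of its underside.
- probe: The pen-shaped gauge as a whole, 160 mm long with its tip, 0.11 kg. Origin: on its axis at the lower end of its rigid nose; z runs along its axis from nose to top. Bottom up: steel nose and shank to z = 45 mm, black collar 38 mm across from 45 to 52 mm (it rests on the holder's top), round grey barrel 24 mm thick from 52 to 148 mm. In the holder its origin is 15 mm above the worktop; raised 60 mm it is clear of the hole.
- probe_mid (a point): Grasp point on the gauge: on its axis, middle of the grey barrel (24 mm thick, clear for 46 mm above and below), 98 mm above the origin of the gauge; 113 mm above the worktop while in the holder.
- tip_end (a point): Lower end of the gauge's spring tip, a steel pin 6 mm thick: 12 mm below the nose, so 110 mm below probe_mid, when not pressed. It moves with the tip.
- tip (a joint): How far the spring tip is pushed in: 0 free, 0.010 m at its stop. It takes 1 N to start and 0.4 N more for each mm (3 N half way, 5 N at the stop).
- tea_box_mid (a point): Centre of the small reddish-brown carton (102 x 53 x 60 mm): a bystander.
- jar_mid (a point): Centre of the small round jar with a screw cap (42 mm across, 108 mm high): a bystander.
- salt_mid (a point): Centre of the upright carton (46 x 67 x 143 mm): a bystander.

How it is judged:
On the way, in this order (a step that is already met when the one before it is completed fails the run):
1. the lid lies fully open (value of joint lid above 3 rad), for 0.2 s.
2. the gauge is out of its holder, in the gripper (z of probe_mid in the frame of holder above 0.165 m and contact force between the fingers and probe above 0.5 N), for 0.2 s.
At the end, for the whole second after the job is handed in: Lid open to more than 3.0 rad; the gauge held in the fingers, within 0.15 rad of square to the plate and nose down, at rest; its tip within 13 mm of the pad's centre, pushed in 1 to 9.2 mm, touching with 0.5 to 8 N (value of joint lid above 3 rad and horizontal distance between tip_end and lid_pad below 0.013 m and distance between tip_end and lid_pad below 0.014 m and value of joint tip between 0.001 and 0.0092 m and angle between the z axis of probe and the z axis of lid_pad, either way round below 0.15 rad and angle between probe's own z axis and vertical below 0.2 rad and contact force between probe and grill between 0.5 and 8 N and contact force between the fingers and probe above 0.5 N and linear speed of probe below 0.02 m/s); the arm keeps its last pose, push and grip.
It fails at once if the gauge is pressed hard on the grill (over 15 N) (contact force between probe and grill above 15 N).
It fails at once if a bystander is moved by more than 30 mm (distance of any of tea_box_mid, jar_mid, salt_mid from where it was at the start of the episode above 0.03 m).
It also fails if it takes over 64 s, if anything falls off the work surface, if the arm or the gripper's body presses on something with over 40 N, if the wrist force passes 120 N, or if a joint passes its speed limit or range.

## Working session

There is one attempt and no reset: what is moved stays moved. The work goes in short steps, Python scripts to look and compute and a shell command to move; the robot and the scene stay as the last step left them, time stands still between calls to the robot, and variables do not carry over. Pictures are saved under pics/ and viewed, and the job is handed in when it is done.

```bash
mkdir -p pics; ls; python3 - <<'E'
from cell import r
import cv2
print(r.sense())
for n in ("side","top","wrist"):
    p=r.camera_params(n); print(n,p)
    cv2.imwrite(f"pics/{n}0.png",r.camera(n)[:,:,::-1])
E
```

```text
pics
{'time_s': 0.0, 'q': array([-1.49940549e+00,  3.13437997e-01,  1.49843722e+00, -5.72183634e-06,
        1.33100271e+00, -2.23412430e-01]), 'qvel': array([-1.33194983e-03,  1.84899012e-03,  3.29326440e-04,  1.41945526e-03,
       -5.39499956e-05, -1.29735375e-06]), 'joint_efforts': array([-1.31909110e-03, -4.02206182e+01, -2.52268785e+01,  6.94018439e-02,
        3.52549553e-02, -9.30237366e-05]), 'ee_pos': array([ 0.15250321, -0.50211634,  0.24916715]), 'tcp_rot': array([-6.40990654e-04,  9.89155731e-01,  1.46869084e-01,  4.60295936e-05]), 'contact_force': array([ 0.05233265, -0.55997875, -0.17330235]), 'torque': array([-0.01790465, -0.04517595, -0.03195879]), 'finger_gap': 0.08820088929365173}
side {'intrinsics': array([[440.48742945,   0.        , 318.62618228],
       [  0.        , 440.48742945, 201.41646439],
       [  0.        ,   0.        ,   1.        ]]), 'rvec': array([ 0.18490701, -2.7134414 ,  1.4964505 ]), 'tvec': array([0.65124351, 0.04168056, 1.13279626])}
top {'intrinsics': array([[480.82206157,   0.        , 315.06004003],
       [  0.        , 480.82206157, 190.83012786],
       [  0.        ,   0.        ,   1.        ]]), 'rvec': array([ 2.18543466, -1.99995695,  0.23378964]), 'tvec': array([0.08165241, 0.67272924, 1.00018744])}
wrist {'intrinsics': array([[309.70691629,   0.        , 324.09875658],
       [  0.        , 309.70691629, 201.0231527 ],
       [  0.        ,   0.        ,   1.        ]]), 'rvec': array([-2.3489838 ,  1.74057759,  0.23116065]), 'tvec': array([-0.52437667, -0.03710952,  0.38854962])}
```

View pics/side0.png

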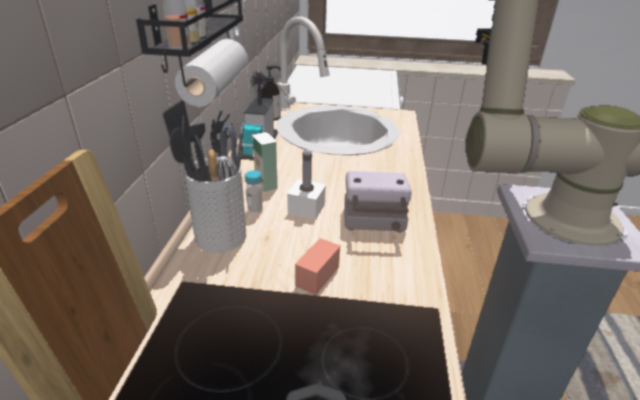

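View pics/top0.png

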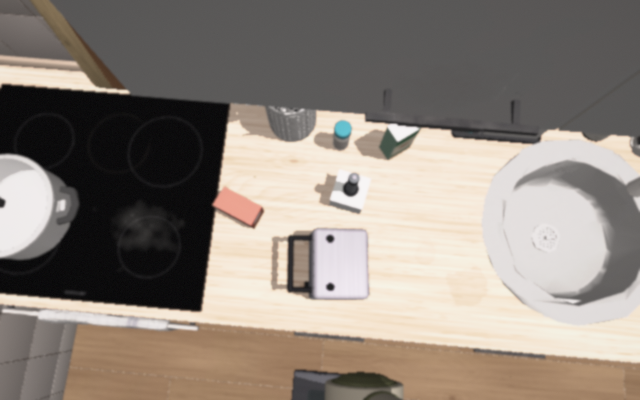

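View pics/wrist0.png

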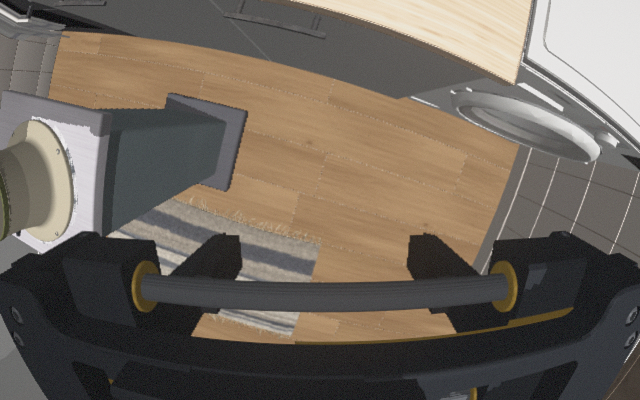

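```bash
cat > h.py <<'E'
import numpy as np, cv2
from cell import r
def ray(n,uv,P=None):
    P=P or r.camera_params(n);K=P["intrinsics"];R=cv2.Rodrigues(P["rvec"])[0];t=P["tvec"]
    x=(uv[0]-K[0,2])/K[0,0];y=(uv[1]-K[1,2])/K[1,1]
    if n=="wrist":
        th=np.hypot(x,y);s=np.sin(th)/max(th,1e-9);d=np.array([x*s,y*s,np.cos(th)])
    else: d=np.array([x,y,1.])
    return -R.T@t,R.T@d
def at(n,uv,z):
    c,d=ray(n,uv);return c+d*(z-c[2])/d[2]
def proj(n,p,P=None):
    P=P or r.camera_params(n);R=cv2.Rodrigues(P["rvec"])[0];q=R@np.array(p)+P["tvec"];K=P["intrinsics"]
    if n=="wrist":
        rr=np.hypot(q[0],q[1]);th=np.arctan2(rr,q[2]);return K[:2,2]+K[0,0]*th*q[:2]/rr
    return K[:2,2]+K[0,0]*q[:2]/q[2]
E
python3 - <<'E'
import cv2
a=cv2.imread("pics/top0.png")
cv2.imwrite("pics/top0z.png",cv2.resize(a[100:310,200:440],None,fx=3.3,fy=2.85*1,interpolation=cv2.INTER_CUBIC) if 0 else cv2.resize(a[110:310,205:435],None,fx=3,fy=3,interpolation=cv2.INTER_CUBIC))
b=cv2.imread("pics/side0.png")
cv2.imwrite("pics/side0z.png",cv2.resize(b[120:300,230:430],None,fx=3,fy=3,interpolation=cv2.INTER_CUBIC))
E
```

```text
(no output)
```

View pics/top0z.png

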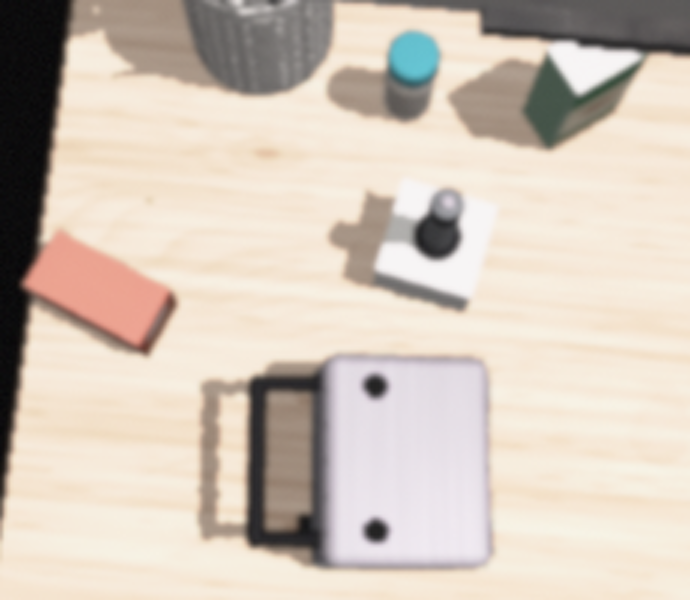

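View pics/side0z.png

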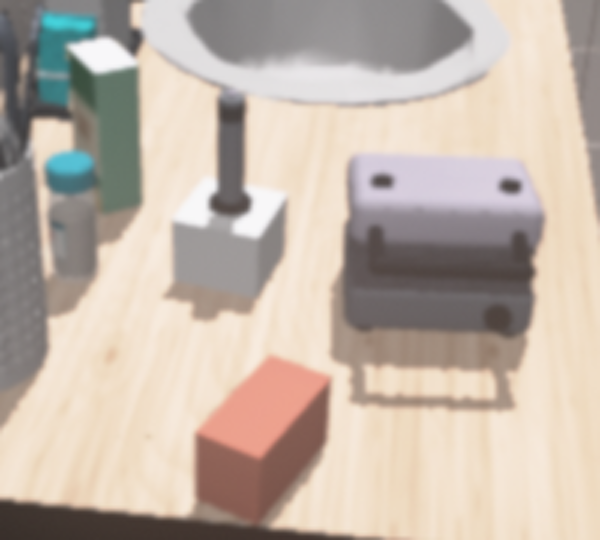

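```bash
python3 - <<'E'
from h import *
np.set_printoptions(precision=4,suppress=True)
f=lambda u,v,z:at("top",(205+u/3-.33,110+v/3-.33),z)
hb=[f(256,382,.067),f(256,545,.067)];print("handle ends",hb,np.mean(hb,0))
for c in [(322,356),(488,356),(490,566),(322,566)]:print("lid",f(*c,.085))
print("lid ctr", np.mean([f(*c,.085) for c in [(322,356),(488,356),(490,566),(322,566)]],0))
for c in [(402,178),(497,207),(467,297),(378,273)]:print("holder",f(*c,.06))
print("collar",f(437,237,.067),"top",f(447,200,.163))
print("redbox",[f(*c,.06) for c in [(60,232),(174,293),(145,345),(25,282)]])
print("jar",f(414,55,.108),"salt",[f(*c,.143) for c in [(555,45),(645,55),(590,95)]])
print(proj("side",(f(447,200,.163))))
g=lambda u,v,z:at("side",(230+u/3-.33,120+v/3-.33),z)
print("side: probe top",g(232,97,.163),"collar",g(231,203,.067))
print("side handle ends",g(372,262,.067),g(530,270,.067))
E
```

```text
handle ends [array([0.5558, 0.1871, 0.067 ]), array([0.4385, 0.1753, 0.067 ])] [0.4972 0.1812 0.067 ]
lid [0.5767 0.1399 0.085 ]
lid [0.5874 0.0193 0.085 ]
lid [0.4383 0.0084 0.085 ]
lid [0.4278 0.1265 0.085 ]
lid ctr [0.5076 0.0735 0.085 ]
holder [0.7235 0.0915 0.06  ]
holder [0.707  0.0173 0.06  ]
holder [0.6349 0.0355 0.06  ]
holder [0.6474 0.1039 0.06  ]
collar [0.6776 0.0618 0.067 ] top [0.6808 0.062  0.163 ]
redbox [array([0.6578, 0.3478, 0.06  ]), array([0.6184, 0.2559, 0.06  ]), array([0.5771, 0.273 , 0.06  ]), array([0.6169, 0.369 , 0.06  ])]
jar [0.8059 0.0912 0.108 ] salt [array([ 0.8093, -0.009 ,  0.143 ]), array([ 0.8074, -0.0744,  0.143 ]), array([ 0.7734, -0.0361,  0.143 ])]
[307.0023 150.533 ]
side: probe top [0.6797 0.0699 0.163 ] collar [0.6791 0.0725 0.067 ]
side handle ends [0.558  0.1438 0.067 ] [0.4362 0.1356 0.067 ]
```

```bash
python3 - <<'E'
from h import *
np.set_printoptions(precision=1,suppress=True)
b=cv2.imread("pics/side0.png")
for n in("side","top"):
  b=cv2.imread(f"pics/{n}0.png")
  o=(230,120) if n=="side" else (205,110)
  im=cv2.resize(b[o[1]:o[1]+200,o[0]:o[0]+230],None,fx=3,fy=3,interpolation=cv2.INTER_CUBIC)
  for p in [(.5558,.1871,.067),(.4385,.1753,.067),(.6776,.0618,.067),(.6808,.062,.163),(.5767,.1399,.085),(.5874,.0193,.085),(.4383,.0084,.085),(.4278,.1265,.085)]:
    uv=proj(n,p);q=((uv-o)*3).round().astype(int);print(n,p,uv);cv2.circle(im,tuple(map(int,q)),3,(0,255,0),-1)
  cv2.imwrite(f"pics/{n}0p.png",im)
E
```

```text
side (0.5558, 0.1871, 0.067) [353.6 217.5]
side (0.4385, 0.1753, 0.067) [406.1 219.2]
side (0.6776, 0.0618, 0.067) [307.9 185.2]
side (0.6808, 0.062, 0.163) [307.  150.5]
side (0.5767, 0.1399, 0.085) [346.2 198.9]
side (0.5874, 0.0193, 0.085) [345.3 173.8]
side (0.4383, 0.0084, 0.085) [404.2 176.5]
side (0.4278, 0.1265, 0.085) [410.8 201.4]
top (0.5558, 0.1871, 0.067) [290. 237.]
top (0.4385, 0.1753, 0.067) [290.  291.3]
top (0.6776, 0.0618, 0.067) [350.3 188.7]
top (0.6808, 0.062, 0.163) [353.7 176.4]
top (0.5767, 0.1399, 0.085) [312.  228.3]
top (0.5874, 0.0193, 0.085) [367.3 228.3]
top (0.4383, 0.0084, 0.085) [368.  298.3]
top (0.4278, 0.1265, 0.085) [312.  298.3]
```

View pics/side0p.png

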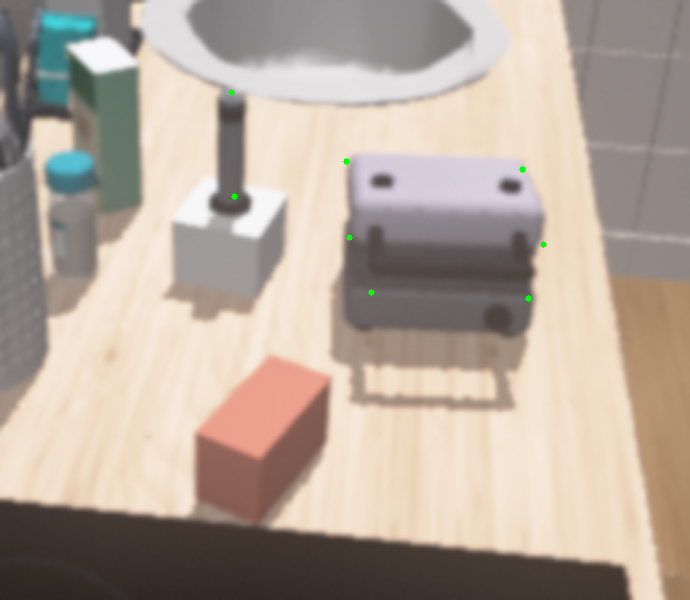

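```bash
python3 - <<'E'
from h import *
np.set_printoptions(precision=4,suppress=True)
def tri(a,b):
    c1,d1=ray("top",(205+a[0]/3-.33,110+a[1]/3-.33));c2,d2=ray("side",(230+b[0]/3-.33,120+b[1]/3-.33))
    d1/=np.linalg.norm(d1);d2/=np.linalg.norm(d2)
    s=np.linalg.lstsq(np.c_[d1,-d2],c2-c1,rcond=None)[0]
    p,q=c1+s[0]*d1,c2+s[1]*d2
    return (p+q)/2,np.linalg.norm(p-q)
print("bar",tri((256,380),(372,266)),tri((256,545),(530,271)))
print("feet",tri((375,385),(382,181)),tri((376,531),(510,186)))
print("collar",tri((437,237),(231,203)),"top",tri((447,200),(232,97)))
print("lidcorner hinge",tri((488,358),(350,157)),tri((490,564),(527,160)),"front",tri((322,358),(348,212)),tri((322,564),(543,214)))
E
```

```text
bar (array([0.5558, 0.1857, 0.0902]), np.float64(0.0030707440474207234)) (array([0.4395, 0.1739, 0.0904]), np.float64(0.0029317924011158444))
feet (array([0.5553, 0.1002, 0.115 ]), np.float64(0.0009907817859541106)) (array([0.4551, 0.0913, 0.1148]), np.float64(0.001723202149941427))
collar (array([0.68  , 0.0614, 0.0602]), np.float64(0.0013957205291718305)) top (array([0.6814, 0.0618, 0.1591]), np.float64(0.0010699876637622128))
lidcorner hinge (array([0.5851, 0.0198, 0.0906]), np.float64(0.0001245249533402754)) (array([0.4381, 0.0099, 0.0961]), np.float64(0.0026055982548205767)) front (array([0.5757, 0.1392, 0.1068]), np.float64(0.0074856037174811626)) (array([0.4303, 0.1262, 0.1123]), np.float64(0.0030230080422568324))
```

```bash
python3 -m creep '[[0.41,[0.018,0.036,0],-0.05],[0.41,[0.037,0.073,0],-0.1],[0.41,[0.055,0.109,0],-0.15],[0.41,[0.074,0.146,0],-0.2],[0.41,[0.092,0.182,0],-0.207]]' 15
python3 -m creep '[[0.41,[0.018,0.036,0],0],[0.41,[0.037,0.073,0],0],[0.41,[0.055,0.109,0],0],[0.41,[0.074,0.146,0],0],[0.41,[0.092,0.182,0],0]]'
python3 -m creep '[[0.41,[0.018,0.036,0],0],[0.41,[0.037,0.073,0],0],[0.41,[0.055,0.109,0],0],[0.41,[0.074,0.146,0],0],[0.41,[0.092,0.182,0],0]]'
```

```text
time_s: 0.57
ee_pos: [0.2449, -0.3184, 0.2495]
tcp_rot: [-0.0, 0.999, 0.042, 0.0]
contact_force: [0.3, -1.1, 0.4]
finger_gap: 0.0569
time_s: 0.98
ee_pos: [0.3368, -0.1363, 0.2498]
tcp_rot: [0.0, 0.999, 0.044, 0.0]
contact_force: [0.8, -1.0, -0.0]
finger_gap: 0.036
time_s: 1.4
ee_pos: [0.4289, 0.046, 0.2497]
tcp_rot: [0.0, 0.999, 0.044, 0.0]
contact_force: [0.4, -0.3, 0.3]
finger_gap: 0.036
```

```bash
python3 -m creep '[[0.41,[0.018,0.035,0],0],[0.41,[0.036,0.070,0],0],[0.41,[0.054,0.105,-0.01],0],[0.41,[0.069,0.134,-0.03],0],[0.41,[0.069,0.134,-0.03],0]]'
python3 - <<'E'
from h import *
print(r.sense()["ee_pos"])
P=r.camera_params("wrist")
im=r.camera("wrist")[:,:,::-1].copy();cv2.imwrite("pics/w1.png",im)
for p in [(.498,.180,.091),(.556,.1857,.091),(.4395,.1739,.091),(.5124,.0142,.055)]:print(proj("wrist",p,P))
E
```

```text
time_s: 1.82
ee_pos: [0.4974, 0.1815, 0.2156]
tcp_rot: [-0.0, 0.999, 0.046, -0.003]
contact_force: [-0.9, 0.1, -0.4]
finger_gap: 0.0361
[0.49741869 0.18148607 0.21555373]
[325.72271417 194.55053879]
[325.36870157 126.42138637]
[326.37682316 256.49157508]
[481.30184965 187.75198404]
```

View pics/w1.png

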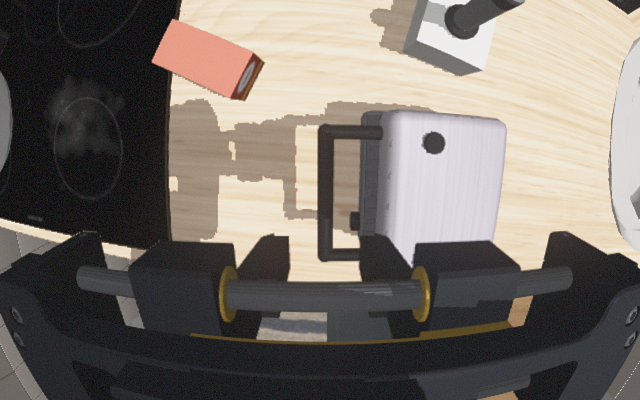

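```bash
python3 -m creep '[[0.41,[0,-0.001,-0.035],0],[0.41,[0,-0.001,-0.07],0],[0.41,[0,-0.001,-0.1],0],[0.41,[0,-0.001,-0.12],0],[0.41,[0,-0.001,-0.13],0]]'
python3 - <<'E'
from h import *
cv2.imwrite("pics/w2.png",r.camera("wrist")[:,:,::-1]);print(r.sense()["ee_pos"],r.sense()["contact_force"])
E
```

```text
time_s: 2.28
ee_pos: [0.4964, 0.1756, 0.0879]
tcp_rot: [0.0, 0.999, 0.043, -0.002]
contact_force: [0.6, -0.3, 0.1]
finger_gap: 0.0359
[0.49632122 0.17567059 0.08740571] [-0.95661706  0.49729647 -2.63699827]
```

View pics/w2.png

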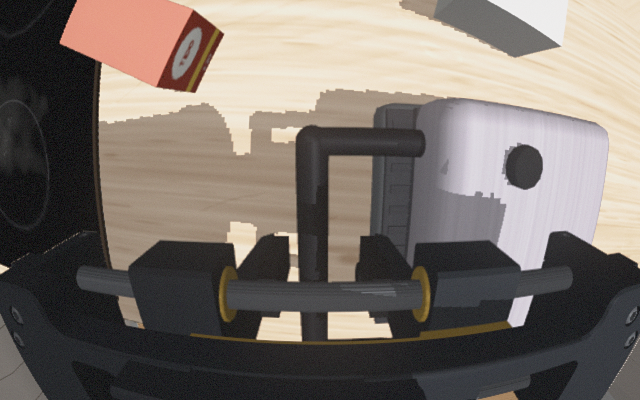

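```bash
python3 -m creep '[[0.41,[0,0.005,0],0],[0.2,[0,0.005,0],0],[0.1,[0,0.005,0],0],[0.1,[0,0.005,0],0],[0,[0,0.005,0],0]]' 15; python3 -m creep '[[0,[0,0,0],0],[0,[0,0,0],0]]'

```

```text
time_s: 2.75
ee_pos: [0.498, 0.1811, 0.0905]
tcp_rot: [0.001, 0.999, 0.044, 0.001]
contact_force: [1.3, 1.1, -0.6]
finger_gap: 0.0135
time_s: 2.92
ee_pos: [0.498, 0.1813, 0.0902]
tcp_rot: [0.0, 0.999, 0.044, 0.001]
contact_force: [2.6, -4.6, -0.7]
finger_gap: 0.0135
```

```bash
python3 - <<'E'
import numpy as np
np.set_printoptions(precision=4,suppress=True)
a0=.145
f=lambda a:np.array([-.17*np.cos(a)+.012*np.sin(a),.17*np.sin(a)+.012*np.cos(a)])
c=f(a0);A=np.linspace(a0,3.1416,26)
for k in range(0,25,5):
  for i in range(k+1,k+6):
    d=f(A[i])-f(A[k]);print(round(A[i],3),np.round([.088*d[0],-.996*d[0],d[1]],4))
  print()
E
```

```text
0.265 [ 0.0005 -0.0055  0.0196]
0.385 [ 0.0012 -0.0134  0.0385]
0.505 [ 0.0021 -0.0234  0.0563]
0.624 [ 0.0031 -0.0354  0.0727]
0.744 [ 0.0044 -0.0494  0.0876]

0.864 [ 0.0014 -0.0156  0.0131]
0.984 [ 0.0029 -0.0327  0.0242]
1.104 [ 0.0045 -0.0509  0.0332]
1.224 [ 0.0062 -0.0701  0.04  ]
1.344 [ 0.0079 -0.09    0.0443]

1.464 [ 0.0018 -0.0202  0.002 ]
1.583 [ 0.0036 -0.0406  0.0015]
1.703 [ 0.0054 -0.0607 -0.0014]
1.823 [ 0.0071 -0.0803 -0.0067]
1.943 [ 0.0088 -0.0992 -0.0143]

2.063 [ 0.0016 -0.0178 -0.0098]
2.183 [ 0.003  -0.0343 -0.0217]
2.303 [ 0.0044 -0.0493 -0.0355]
2.422 [ 0.0055 -0.0626 -0.051 ]
2.542 [ 0.0065 -0.0738 -0.068 ]

2.662 [ 0.0008 -0.0092 -0.0182]
2.782 [ 0.0014 -0.0161 -0.0374]
2.902 [ 0.0018 -0.0208 -0.0573]
3.022 [ 0.002  -0.023  -0.0776]
3.142 [ 0.002  -0.0228 -0.098 ]
```

```bash
python3 -m creep '[[0,[0,-0.005,0.02],0],[0,[0.001,-0.013,0.038],0],[0,[0.002,-0.023,0.056],0],[0,[0.003,-0.035,0.073],0],[0,[0.004,-0.049,0.088],0]]'; python3 -m creep '[[0,[0,0,0],0]]'; python3 - <<'E'
from h import *
cv2.imwrite("pics/s3.png",r.camera("side")[:,:,::-1])
E
```

```text
time_s: 3.33
ee_pos: [0.5015, 0.1327, 0.1785]
tcp_rot: [-0.001, 0.999, 0.044, 0.0]
contact_force: [3.5, -0.2, -5.4]
finger_gap: 0.0134
time_s: 3.42
ee_pos: [0.5018, 0.1313, 0.18]
tcp_rot: [-0.0, 0.999, 0.043, 0.001]
contact_force: [-2.2, 2.5, 4.0]
finger_gap: 0.0135
```

View pics/s3.png

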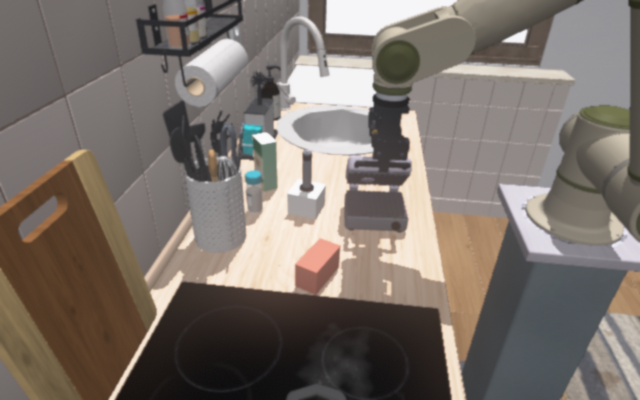

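Lid has risen with the gripper (bar at about (385,170)), forces small. Continue the arc.

```bash
python3 -m creep '[[0,[0.001,-0.016,0.013],0],[0,[0.003,-0.033,0.024],0],[0,[0.0045,-0.051,0.033],0],[0,[0.006,-0.070,0.040],0],[0,[0.008,-0.090,0.044],0]]'; python3 -m creep '[[0,[0,0,0],0]]'
```

```text
time_s: 3.88
ee_pos: [0.5094, 0.0433, 0.2227]
tcp_rot: [-0.001, 0.999, 0.044, 0.0]
contact_force: [-2.1, 2.4, 3.1]
finger_gap: 0.0135
time_s: 3.97
ee_pos: [0.5098, 0.041, 0.2229]
tcp_rot: [0.0, 0.999, 0.043, 0.0]
contact_force: [-5.9, -1.0, 11.5]
finger_gap: 0.0134
```

```bash
python3 -m creep '[[0,[0.002,-0.02,0.002],0],[0,[0.0035,-0.041,0.0015],0],[0,[0.0055,-0.061,-0.0015],0],[0,[0.007,-0.080,-0.007],0],[0,[0.009,-0.099,-0.014],0]]'; python3 -m creep '[[0,[0,0,0],0]]'
```

```text
time_s: 4.38
ee_pos: [0.5183, -0.0564, 0.2074]
tcp_rot: [-0.001, 0.999, 0.044, -0.0]
contact_force: [-2.4, 2.1, -1.0]
finger_gap: 0.0134
time_s: 4.47
ee_pos: [0.5184, -0.0584, 0.2064]
tcp_rot: [0.0, 0.999, 0.043, -0.001]
contact_force: [-1.8, -3.7, 2.8]
finger_gap: 0.013
```

```bash
python3 -m creep '[[0,[0.0015,-0.018,-0.01],0],[0,[0.003,-0.034,-0.022],0],[0,[0.0045,-0.049,-0.0355],0],[0,[0.0055,-0.063,-0.051],0],[0,[0.0065,-0.074,-0.068],0]]'; python3 -m creep '[[0,[0,0,0],0]]'; python3 - <<'E'
from h import *
cv2.imwrite("pics/s4.png",r.camera("side")[:,:,::-1])
E
```

```text
time_s: 4.88
ee_pos: [0.525, -0.1302, 0.1391]
tcp_rot: [-0.0, 0.999, 0.044, -0.0]
contact_force: [-0.9, 0.9, 1.9]
finger_gap: 0.0135
time_s: 4.97
ee_pos: [0.525, -0.1312, 0.1372]
tcp_rot: [-0.0, 0.999, 0.043, -0.001]
contact_force: [1.2, -3.7, -1.3]
finger_gap: 0.0134
```

View pics/s4.png

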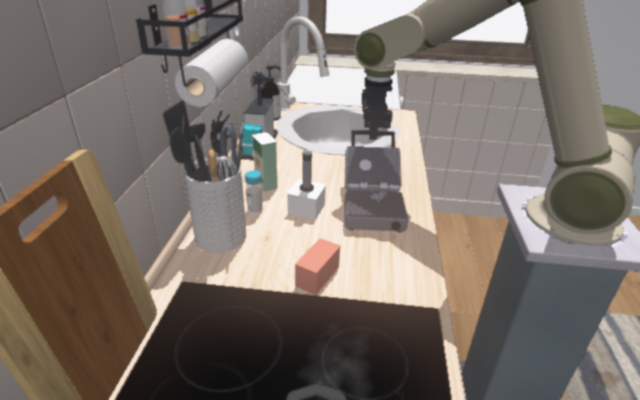

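```bash
python3 -m creep '[[0,[0.001,-0.009,-0.018],0],[0,[0.0015,-0.016,-0.037],0],[0,[0.002,-0.021,-0.057],0],[0,[0.002,-0.023,-0.078],0],[0,[0.002,-0.023,-0.092],0]]'; python3 -m creep '[[0,[0,0,-0.004],0],[0,[0,0,-0.006],0],[0,[0,0,-0.006],0]]'
```

```text
time_s: 5.43
ee_pos: [0.5274, -0.154, 0.0468]
tcp_rot: [0.001, 0.999, 0.044, 0.0]
contact_force: [-2.3, -10.0, 1.5]
finger_gap: 0.0129
time_s: 5.68
ee_pos: [0.5274, -0.1539, 0.0416]
tcp_rot: [0.001, 0.999, 0.044, 0.0]
contact_force: [-1.9, -9.8, -2.3]
finger_gap: 0.0131
```

```bash
python3 -m creep '[[0,[0,-0.002,-0.002],0],[0,[0,-0.002,-0.004],0],[0,[0,-0.002,-0.004],0]]'; python3 -m creep '[[0,[0,0,-0.002],0],[0,[0,0,-0.003],0],[0,[0,0,-0.003],0]]'
```

```text
time_s: 5.93
ee_pos: [0.5272, -0.154, 0.0375]
tcp_rot: [-0.001, 0.999, 0.044, 0.0]
contact_force: [1.6, 4.6, -1.9]
finger_gap: 0.0129
time_s: 6.18
ee_pos: [0.5273, -0.1539, 0.0356]
tcp_rot: [-0.001, 0.999, 0.044, 0.0]
contact_force: [-2.2, 8.5, 9.4]
finger_gap: 0.0131
```

```bash
python3 -m creep '[[0.4,[0,0,0],0],[0.4,[0,0,0],0],[0.4,[0,0,0],0],[0.4,[0,0,0.02],0],[0.4,[0,0,0.06],0]]'; python3 -m creep '[[0.4,[0,0.0,0.04],0],[0.4,[0,0,0.08],0],[0.6,[0,0,0.12],0],[0.6,[0,0,0.15],0]]'; python3 - <<'E'
from h import *
print(r.sense()["ee_pos"])
P=r.camera_params("wrist")
cv2.imwrite("pics/w5.png",r.camera("wrist")[:,:,::-1])
cv2.imwrite("pics/t5.png",r.camera("top")[:,:,::-1])
b=r.camera("side")[:,:,::-1]
cv2.imwrite("pics/s5z.png",cv2.resize(b[110:310,220:450],None,fx=3,fy=3,interpolation=cv2.INTER_CUBIC))
for p in [(.540,-.0466,.054),(.527,-.155,.043),(.68,.0618,.067),(.6812,.0618,.163)]:print(proj("wrist",p,P),proj("side",p),proj("top",p))
E
```

```text
time_s: 6.6
ee_pos: [0.525, -0.1545, 0.0917]
tcp_rot: [-0.002, 0.999, 0.044, -0.004]
contact_force: [1.1, -0.7, 0.4]
finger_gap: 0.0353
time_s: 6.93
ee_pos: [0.5272, -0.1555, 0.2483]
tcp_rot: [0.001, 0.999, 0.044, 0.001]
contact_force: [0.8, -0.5, 0.5]
finger_gap: 0.0464
[ 0.5272223  -0.15552038  0.24826345]
[226.37332947 161.5736629 ] [363.89748348 173.67848269] [394.05355291 254.1026015 ]
[323.08158149 178.90353188] [369.37720872 159.71152232] [441.37610875 264.70819634]
[145.12108982  39.09103042] [306.94199733 185.16693963] [350.39735489 187.649691  ]
[92.93766334 18.30763488] [306.87037061 150.4798218 ] [353.79388226 176.18250584]
```

View pics/w5.png

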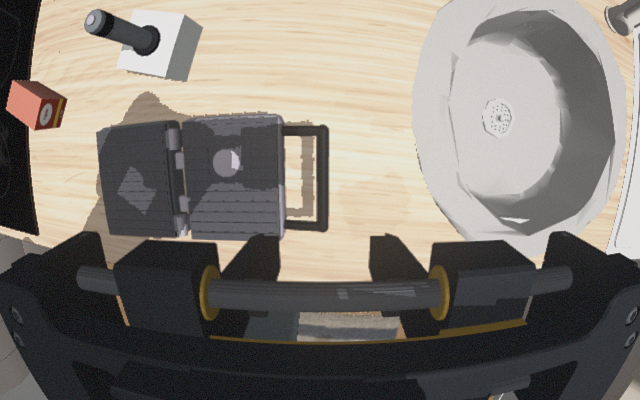

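View pics/s5z.png

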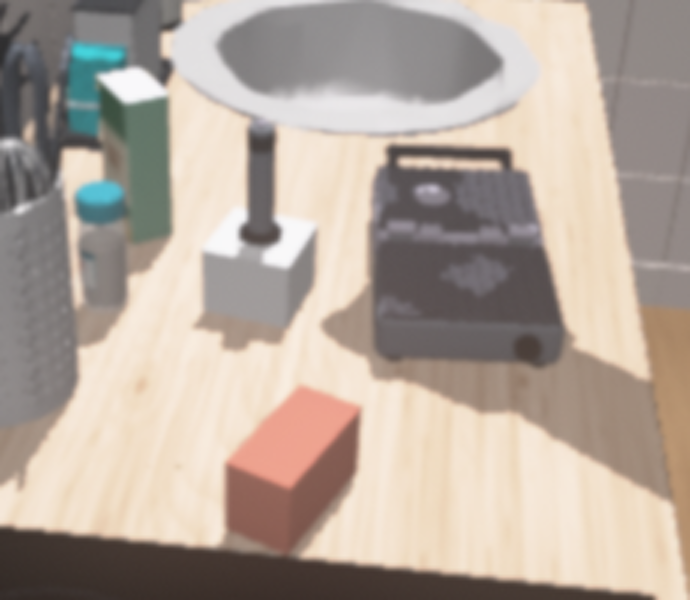

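View pics/t5.png

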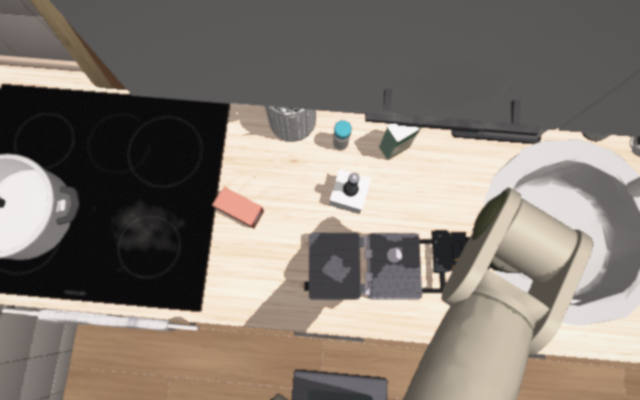

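```bash
python3 -m creep '[[0.6,[0.022,0.031,0],0],[0.6,[0.044,0.062,0],0],[0.6,[0.066,0.093,0],0],[0.6,[0.088,0.124,0],0],[0.6,[0.11,0.155,0],0]]'; python3 -m creep '[[0.6,[0.022,0.031,0],0],[0.6,[0.043,0.0625,0],0],[0.6,[0.043,0.0625,0],0],[0.6,[0.043,0.0625,0],0]]'; python3 - <<'E'
from h import *
print(r.sense()["ee_pos"])
P=r.camera_params("wrist")
cv2.imwrite("pics/w6.png",r.camera("wrist")[:,:,::-1])
for p in [(.68,.0618,.067),(.6812,.0618,.163)]:print(proj("wrist",p,P))
E
```

```text
time_s: 7.5
ee_pos: [0.6374, 0.0013, 0.2425]
tcp_rot: [-0.0, 0.999, 0.044, -0.002]
contact_force: [0.3, -0.7, 0.5]
finger_gap: 0.0529
time_s: 7.83
ee_pos: [0.68, 0.0636, 0.2415]
tcp_rot: [-0.0, 0.999, 0.045, -0.002]
contact_force: [-0.5, 0.2, -0.4]
finger_gap: 0.0529
[0.68000083 0.06362851 0.241511  ]
[325.78457834 183.39275579]
[326.47303665 209.55125484]
```

View pics/w6.png

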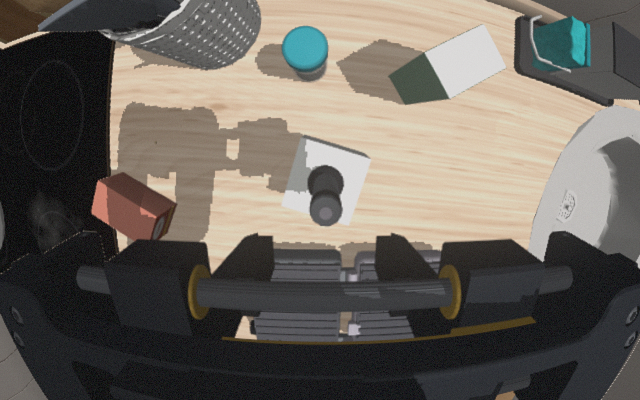

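```bash
python3 -m creep '[[0.6,[0.0005,-0.0015,-0.03],0],[0.6,[0.0005,-0.0015,-0.06],0],[0.6,[0.0005,-0.0015,-0.09],0],[0.6,[0.0005,-0.0015,-0.115],0],[0.6,[0.0005,-0.0015,-0.12],0]]'; python3 -m creep '[[0.6,[0,0,0],0]]'; python3 - <<'E'
from h import *
print(r.sense()["ee_pos"],r.sense()["contact_force"])
cv2.imwrite("pics/w7.png",r.camera("wrist")[:,:,::-1])
E
```

```text
time_s: 8.3
ee_pos: [0.6779, 0.0592, 0.1195]
tcp_rot: [-0.0, 0.999, 0.043, -0.004]
contact_force: [-0.4, -0.6, -0.0]
finger_gap: 0.0527
time_s: 8.38
ee_pos: [0.6795, 0.0595, 0.1232]
tcp_rot: [-0.0, 0.999, 0.043, -0.002]
contact_force: [-0.9, 0.8, 0.2]
finger_gap: 0.0527
[0.67948509 0.05945763 0.12315215] [-0.90066245  0.83790545  0.22955145]
```

View pics/w7.png

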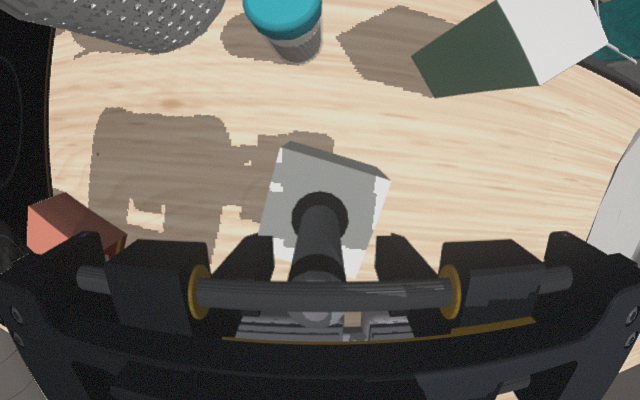

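```bash
python3 -m creep '[[0.3,[0,0.001,0],0],[0.2,[0,0.001,0],0],[0.1,[0,0.001,0],0],[0,[0,0.001,0],0],[0,[0,0.001,0],0]]' 30; python3 -m creep '[[0,[0,0,0],0],[0,[0,0,0],0],[0,[0,0,0],0]]'
```

```text
time_s: 8.85
ee_pos: [0.6807, 0.0617, 0.1253]
tcp_rot: [0.0, 0.999, 0.044, 0.0]
contact_force: [0.7, -0.6, 0.1]
finger_gap: 0.0233
time_s: 9.1
ee_pos: [0.6806, 0.0616, 0.1248]
tcp_rot: [0.0, 0.999, 0.044, 0.0]
contact_force: [-0.3, -0.8, -0.4]
finger_gap: 0.0235
```

```bash
python3 -m creep '[[0,[0,0,0.015],0],[0,[0,0,0.04],0],[0,[0,0,0.07],0],[0,[0,0,0.1],0],[0,[0,0,0.12],0]]'; python3 -m creep '[[0,[0,0,0],0],[0,[0,0,0],0],[0,[0,0,0],0]]';  python3 - <<'E'
from h import *
print(r.sense()["ee_pos"],r.sense()["contact_force"])
cv2.imwrite("pics/w8.png",r.camera("wrist")[:,:,::-1])
b=r.camera("side")[:,:,::-1]
cv2.imwrite("pics/s8z.png",cv2.resize(b[110:310,220:450],None,fx=3,fy=3,interpolation=cv2.INTER_CUBIC))
E
```

```text
time_s: 9.52
ee_pos: [0.6807, 0.0617, 0.2477]
tcp_rot: [0.0, 0.999, 0.044, 0.001]
contact_force: [1.2, -0.3, -0.5]
finger_gap: 0.0233
time_s: 9.77
ee_pos: [0.68, 0.0617, 0.2425]
tcp_rot: [-0.0, 0.999, 0.044, -0.002]
contact_force: [-0.9, 0.4, -1.1]
finger_gap: 0.0234
[0.68000154 0.06167647 0.24250863] [-0.89972732  0.37485778 -1.14869382]
```

View pics/s8z.png

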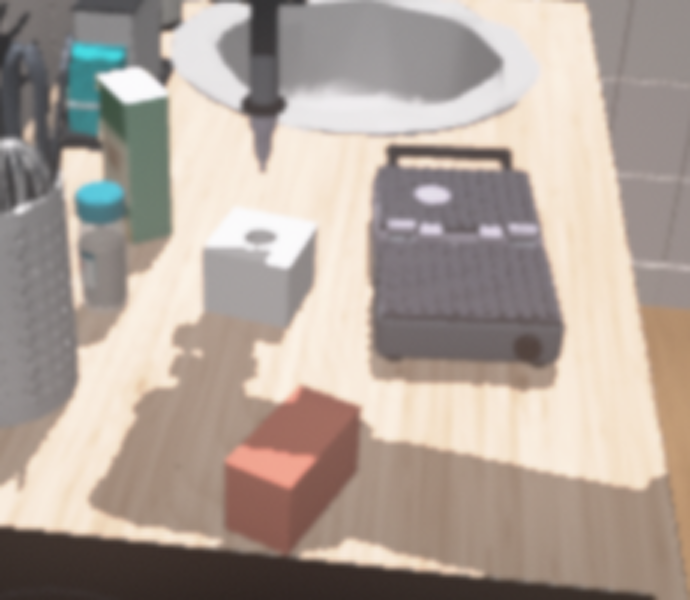

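View pics/w8.png

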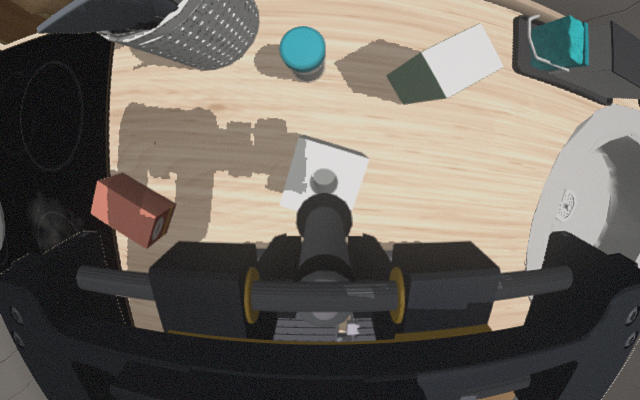

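```bash
python3 - <<'E'
from h import *
np.set_printoptions(precision=4,suppress=True)
b=r.camera("top")[:,:,::-1]
cv2.imwrite("pics/t9z.png",cv2.resize(b[180:310,290:460],None,fx=4,fy=4,interpolation=cv2.INTER_CUBIC))
print(at("side",(363.7,174.7),.054),at("top",(394.5,255),.054))
E
```

```text
[ 0.5403 -0.0408  0.054 ] [ 0.5381 -0.0477  0.054 ]
```

View pics/t9z.png

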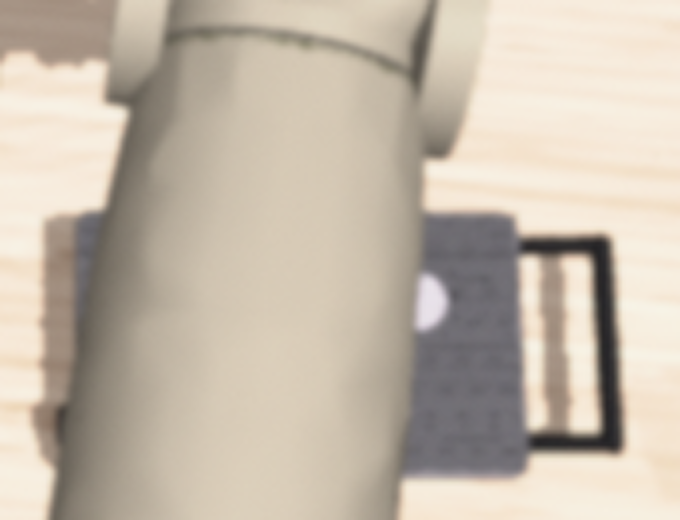

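```bash
python3 -m creep '[[0,[-0.028,-0.022,0],0],[0,[-0.056,-0.043,0],0],[0,[-0.085,-0.065,0],0],[0,[-0.113,-0.087,0],0],[0,[-0.141,-0.108,0],0]]'; python3 -m creep '[[0,[0,0,-0.02],0],[0,[0,0,-0.045],0],[0,[0,0,-0.05],0],[0,[0,0,-0.05],0],[0,[0,0,-0.05],0]]'; python3 - <<'E'
from h import *
s=r.sense();print(s["ee_pos"],s["contact_force"])
cv2.imwrite("pics/w9.png",r.camera("wrist")[:,:,::-1])
b=r.camera("side")[:,:,::-1]
cv2.imwrite("pics/s9z.png",cv2.resize(b[90:240,280:450],None,fx=4,fy=4,interpolation=cv2.INTER_CUBIC))
E
```

```text
time_s: 10.33
ee_pos: [0.5377, -0.0471, 0.2438]
tcp_rot: [-0.0, 0.999, 0.044, -0.001]
contact_force: [0.7, -0.3, -1.4]
finger_gap: 0.0231
time_s: 10.75
ee_pos: [0.5398, -0.0462, 0.1951]
tcp_rot: [-0.0, 0.999, 0.044, -0.0]
contact_force: [-0.0, -0.0, -1.3]
finger_gap: 0.0231
[ 0.53984493 -0.04624924  0.19510872] [-0.02397483 -0.04557354 -1.30454258]
```

View pics/s9z.png

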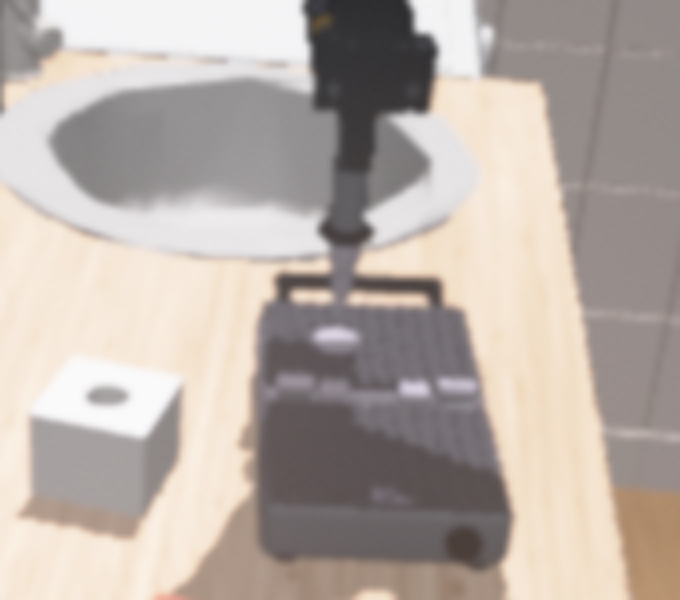

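View pics/w9.png

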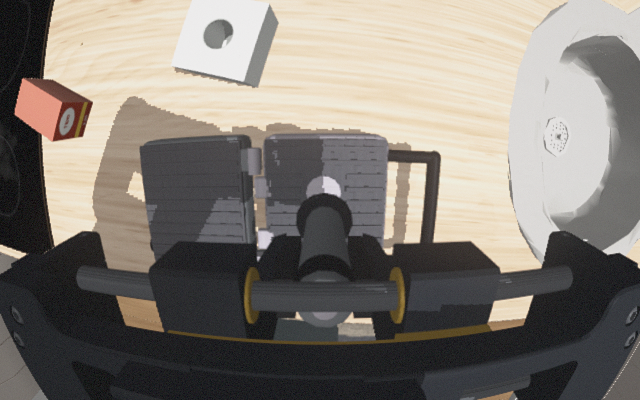

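```bash
python3 -m creep '[[0,[0,0,-0.006],0],[0,[0,0,-0.012],0],[0,[0,0,-0.016],0],[0,[0,0,-0.016],0],[0,[0,0,-0.016],0]]'; python3 -m creep '[[0,[0,0,-0.001],0],[0,[0,0,-0.002],0],[0,[0,0,-0.003],0],[0,[0,0,-0.003],0],[0,[0,0,-0.003],0]]'
```

```text
time_s: 11.27
ee_pos: [0.5395, -0.0463, 0.1784]
tcp_rot: [-0.0, 0.999, 0.044, -0.0]
contact_force: [0.5, 0.5, -0.9]
finger_gap: 0.0232
time_s: 11.68
ee_pos: [0.5396, -0.0464, 0.1759]
tcp_rot: [0.0, 0.999, 0.044, 0.0]
contact_force: [-0.3, -0.5, 0.6]
finger_gap: 0.0232
```

```bash
python3 -m creep '[[0,[0,0,-0.001],0],[0,[0,0,-0.002],0],[0,[0,0,-0.002],0],[0,[0,0,-0.002],0],[0,[0,0,-0.002],0]]'; python3 -m creep '[[0,[0,0,-0.001],0],[0,[0,0,-0.002],0],[0,[0,0,-0.002],0],[0,[0,0,-0.002],0],[0,[0,0,-0.002],0]]'; python3 - <<'E'
from h import *
for i in range(8):
    w=r.camera("wrist");s=r.sense();print(s["ee_pos"],s["contact_force"])
cv2.imwrite("pics/w10.png",w[:,:,::-1])
b=r.camera("side")[:,:,::-1]
cv2.imwrite("pics/s10z.png",cv2.resize(b[90:240,280:450],None,fx=4,fy=4,interpolation=cv2.INTER_CUBIC))
E
```

```text
time_s: 12.1
ee_pos: [0.5396, -0.0464, 0.1738]
tcp_rot: [0.0, 0.999, 0.044, 0.0]
contact_force: [0.4, -0.2, 1.0]
finger_gap: 0.0235
time_s: 12.52
ee_pos: [0.5396, -0.0464, 0.1718]
tcp_rot: [0.0, 0.999, 0.044, 0.0]
contact_force: [0.1, -0.4, 2.8]
finger_gap: 0.0232
[ 0.53957282 -0.04641508  0.17181185] [ 0.58229689 -0.74653322  1.22924265]
[ 0.539548   -0.04637614  0.17176918] [ 0.01662298 -0.28926408  1.52288954]
[ 0.53955526 -0.04637817  0.17178528] [ 0.39037188 -0.03250426  2.77055764]
[ 0.53955454 -0.04636736  0.17177196] [ 0.42799363 -0.93970769  0.34840626]
[ 0.53955103 -0.04638007  0.17177467] [ 0.92370567 -0.69780284  0.89170123]
[ 0.53954516 -0.04635289  0.17175259] [ 0.78276614 -0.32257324  1.51295673]
[ 0.53954003 -0.04638356  0.17176149] [-0.03264663 -0.14671618  1.62081084]
[ 0.53955379 -0.04638591  0.17174864] [ 0.29067251 -0.06933504  1.36197863]
```

View pics/s10z.png

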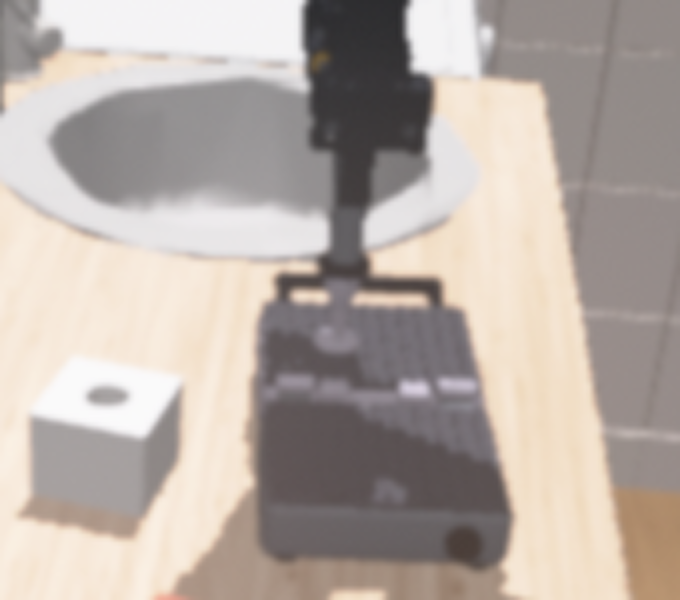

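View pics/w10.png

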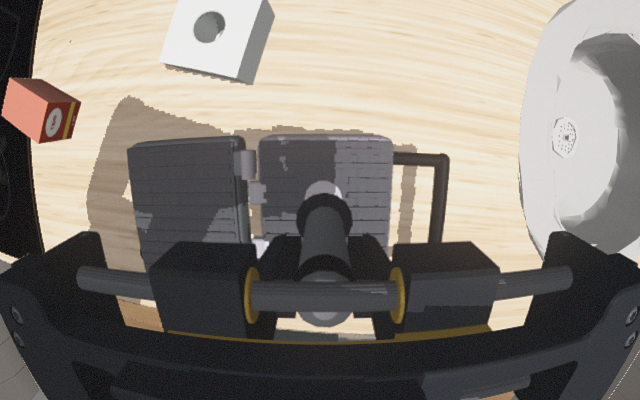

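```bash
python3 - <<'E'
from h import *
P=r.camera_params("wrist")
for d in [(0,0),(.016,0),(0,.016),(0,-.016)]:
    print(d,proj("wrist",(.5395+d[0],-.0464+d[1],.054),P),proj("side",(.5395+d[0],-.0464+d[1],.054)))
im=cv2.imread("pics/w10.png");cv2.imwrite("pics/w10z.png",cv2.resize(im[120:270,250:400],None,fx=4,fy=4))
E
```

```text
(0, 0) [323.82492204 197.8519196 ] [364.07995821 173.72849833]
(0.016, 0) [325.51832714 179.25223576] [358.16313111 173.25328509]
(0, 0.016) [304.88853777 196.23200206] [363.86820322 176.57309117]
(0, -0.016) [342.71358121 199.4756293 ] [364.28698799 170.94738127]
```

View pics/w10z.png

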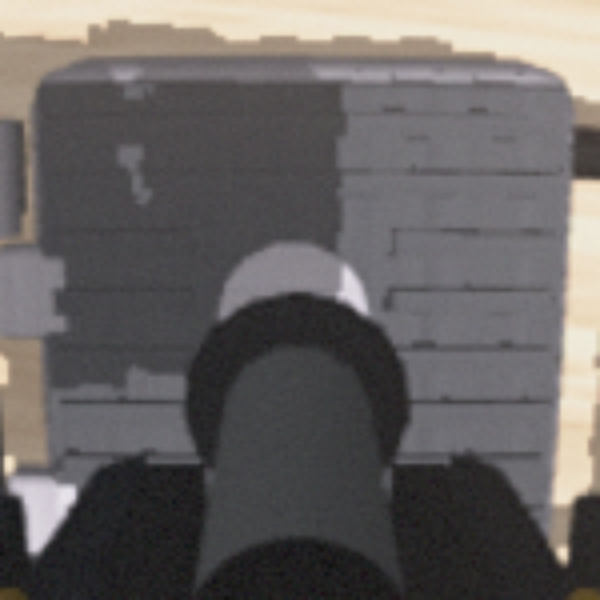

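```bash
python3 - <<'E'
from h import *
s=r.sense();print(s["time_s"],s["ee_pos"],s["contact_force"],s["finger_gap"])
print(r.sign_off())
E
```

```text
12.9667 [ 0.5395479  -0.04637948  0.17173881] [0.54044424 0.14060839 1.44199568] 0.023205901752497735
the job is handed in; nothing more can be done
None
```

I swung the lid over by its bar until it met its stop with about 9 N, and the pictures show it flat with the ribbed plate up. I then lifted the gauge out of its holder and set its tip on the pad. I handed in at 13.0 s of the 64 s allowed, with the gauge held upright at a 30 N grip setting.

Last checks:
- **Tip position:** in the wrist view the pad's edge lies within about 1 mm of a pad centred under the tool. That relies on the gauge hanging straight in the grip, since the tip itself was hidden behind the collar there.
- **Tip push:** the arm was about 4 mm below the height where the tip should touch. The force on the tool rose by about 2.5 N over its free value, which means about 4 mm pushed in. Single force readings scattered by about 1 N.
- **Bystanders:** I never touched the carton, jar or box, and every picture showed them standing where they began.

One disagreement: the side camera alone put the pad about 6 mm further towards +y than the top and wrist views. It showed a similar offset on the gauge's collar, so I went with the other two.

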